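# Open the sprung gate of the specimen locker by its thumb latch

### The arm

A 6-joint arm with a two-finger parallel gripper is mounted at the origin on a cart in front of the work surface, level with it; the furniture and walls round the work are solid. World frame = base frame: x ahead of the robot, y to its left, z up, the work surface at z = 0. Lengths are in m, angles in rad, forces in N, time in s.
With the tool pointing down it reaches from about 0.3 to 0.75 m from the base axis. Payload 8.5 kg.
Tool frame: the origin (TCP) lies at the very end of the fingers, on their centre line; the grasp point (between the pads) lies 19 mm behind it; z points along the fingers, y is the line along which they close (so a half turn about z gives the same grasp; the last joint's range is limited). The gripper opens to 88 mm and grips with 3 to 60 N. Pads are 18 mm wide; open, the fingers measure 123 mm over their backs; the gripper's body (75 mm by 187 mm) begins 45 mm behind the grasp point.
Start: joints at [-0.215, 0.381, 1.297, -0, 1.464, -0.215], TCP at [0.55, 0, 0.239] pointing down, gripper open.
Joint ranges: [-3.11, 3.11], [-0.89, 2.33], [0.22, 2.48], [-1.42, 4.56], [0.17, 2.85], [-2.88, 2.88]. Speed limits (rad/s): [2.39, 2.39, 3.14, 3.14, 3.14, 3.14].

### API

Orientations are given as a rotation vector (axis times angle).
In Python, from workcell import ctrl gives the robot as it stands. The module is installed in compiled form; this text tells all that it offers.
- The arm moves only by the tool arm_command, never from a script. Its arguments are lists of equal length, an entry for each row: "translation": the shift along the world's x, y, z scaled (see below), a list of three; "delta_rot": the turn, a rotation vector about the world's x, y, z scaled (see below), a list of three; "gripper": the gripper command: -1 is shut, 1 is fully open, values between are in proportion. A call has exactly 5 rows; each row is the pose to reach, as a shift and turn from the pose commanded when the call began, turning the shorter way round; what a row does not reach only later rows make up. The controller multiplies each number of a shift by 0.25 m and each number of a turn by pi rad. A row lasts 1/8 s, in which the tool goes at most 62.5 mm and 10.7 degrees, less where a joint would pass 70% of its speed; a pose out of reach is approached as far as the arm can. A call with a number of a shift or a turn outside -1 to 1 is refused whole. A call with a gripper value outside its range is refused whole. The fingers move at their own pace and stop on an object; the grip force is fixed at half the most. Time passes only in rows, so rows that repeat a pose let the fingers close, or fill a call up. It gives the time, the measured TCP pose, the force, the opening and the grip force at its end, in the units of the state.
- ctrl.state(): the state, without advancing time (a new reading comes with each control period).
- ctrl.camera(name): name is "scene" or "side" or "wrist"; returns (picture, depth): 400x640x3 uint8, blue, green, red; 400x640 float32, m along the optical axis (not along the pixel's ray), 0 where there is no reading.
- ctrl.camera_info(name): a dict with "camera_matrix" (3x3 intrinsics, pixels), "world_from_camera" (4x4, takes a point from camera to world coordinates); the wrist camera has in their place "mount" (4x4, takes a point from camera to tool coordinates, whose origin is the TCP and whose axes are the flange's). Camera axes: x right, y up, looking along -z (the intrinsics and any distortion apply to the point x, -y, -z); pixel columns grow to the right and rows downward; lengths in m; the calibration is good to about 2 mm. A picture is of the moment at which its call begins: read the wrist's pose just before it. camera_info takes no time and is no camera call.
- ctrl.close_job(): hands the job in; it is judged then, once.
The state is a dict: "time_s": time; "qpos": joint angles; "joint_vel": joint speeds; "tau": joint torques, N m; "tcp_pos": TCP position; "tcp_rot": TCP orientation; "force": force on the tool from outside, world axes, zero at the start; "torque": the same for the moment, N m; "finger_gap": finger opening in m; "gripper_force": force on a finger pad.
Only numpy, scipy, OpenCV 4.12 (cv2) and the standard library are available. Lean on these libraries where they do the work, as an engineer would, in place of code of your own. Each camera call takes 0.05 s, during which the arm holds its last target. There are 200 camera calls.

### The job

Open the small barred specimen locker. A spring buffer holds its latch bar in the catch under a keeper plate, and the bar can rise only through the throat in that plate: with light thumb-lever pressure lean the gate in until you feel the bar come up through the throat, lift it clear with the lever (do not handle the bar itself), then swing the gate wide open, about square to the locker, and let go with bar and lever dropped back. Be gentle: do not wrench the catch, crush the buffer, let the gate fly, or disturb the things in and around the locker.

Things in the scene. Friction and masses are not known exactly. Their poses are not given: they have to be found in the camera images.
- locker: Grey sheet-steel locker 180 deep x 300 wide x 215 mm high, screwed to the bench. Origin: centre of its underside, on the bench. x points from its gate side (front of the posts: local x = -90 mm) to its back, y to the hinge side, z up; yaw within about 0.2 rad. All 'local' coordinates below are in this frame, in mm
- locker_gate (a joint): Angle of the blue barred gate about its upright hinge, rad: 0 = as found (latched); grows as the free edge swings out towards the robot, up to 1.75; slightly negative when leaned in. The gate is 237 mm wide, 10 mm thick, 16 to 196 mm above the bench, about 0.6 kg, and stays where it is left once clear of the buffer
- gate_hinge (a point): Point on the gate's upright hinge axis, 160 mm above the bench, local (-109, 135, 160), in the gate's mid-plane; it does not move as the gate swings. Shut, the gate runs from here towards local -y
- lever_end (a point): Centre of the thumb lever's rolled end: a steel barrel 13 mm in diameter, 30 mm long, with domed ends, lying level along the gate; pinch it by its two ends or press it from above. Gate shut, lever up: local (-198, -70, 157), that is 205 mm from the hinge along the gate and 84 mm in front of its face. An 18 mm wide, 4 mm thick plate joins it to the pivot
- thumb_lever (a joint): Thumb lever angle, rad: 0 = up (its end 5 mm above its pivot), grows as the rolled end is pressed down, end stop 0.56. It meets the bar at about 0.08; from about 0.42 (end 22 mm down) the bar is clear of the catch. Springs back by itself. With the bar free it takes 1 to 3 N at its end; if it stops hard at about 0.1 the bar is still under a jaw of the keeper plate, not in the throat
- latch_bar: Dark steel gravity latch bar, 103 x 8 x 5 mm, lying level across the front of the gate and past its free edge into the catch. Origin: its pivot on the gate, 165 mm from the hinge along the gate, 160 mm above the bench, 13.5 mm in front of the gate's mid-plane. The lever's tail lifts it from below, 40 mm from the pivot
- bar_tip (a point): Centre of the bar's free end, 105 mm from its pivot; 160 mm above the bench when the bar is down; the bar is clear of the catch when this is over 177 mm (at lever end stop about 184 mm)
- catch: Steel hook catch, 16 mm wide, on the right post. Origin: on the post's front, local (-90, -127, 160). Its nose keeps the bar in. Over the bar lies the dark keeper plate, 165.5 to 169.5 mm above the bench, with a throat 2 mm wider than the bar. Screwed on in slots, it lets the bar into the throat at a lean-in of 3 to 8.2 mm at the catch, different each time. It stands no more than 15 N
- buffer: Rubber-tipped spring buffer, 11 mm across, on the right post behind the gate's free stile, 233 mm from the hinge, 90 mm up. Pushes the gate out with 3.5 to 5 N as found (setting differs, unseen), plus 0.7 N per mm leaned in; bottoms hard at about 11 N, 9 to 11 mm in. It stands no more than 20 N. Freed, it moves the gate out about 6 mm
- gate_edge (a point): Middle of the gate's free edge, 245 mm from the hinge axis along the gate, in its mid-plane, 110 mm above the bench
- lever_pivot (a point): Middle of the thumb lever's pivot pin on the gate, level along the gate, 55 mm behind the rolled end, 34 mm in front of the gate's mid-plane, 205 mm from the hinge along the gate, 152 mm above the bench
- specimen_1: Green round mounted specimen, 30 mm across, 19 mm high, on the locker floor; origin: centre of its underside; leave alone
- specimen_4: Red round mounted specimen, same size, on the locker floor; leave alone
- specimen_6: Black round mounted specimen, same size, on the locker floor; leave alone
- paste_pot: White and blue pot, 69 mm across, 41 mm high, on the locker floor; leave alone
- suspension_1: White bottle with green cap, 45 mm across, 86 mm high, standing to the right of the locker; leave alone
- dropper: Brown dropper bottle, 33 mm across, 102 mm high, standing to the right of the locker; leave alone
- spanner: Open-ended spanner, 163 mm long, 6 mm high, lying on the bench in front of the locker (the gate swings over it); leave alone

How it is judged:
On the way, in this order (a step that is already met when the one before it is completed fails the run):
1. the latch bar is lifted clear of the catch with the thumb lever, the gate still in (z of bar_tip in the frame of locker above 0.176 m and value of joint thumb_lever above 0.3 rad and value of joint locker_gate below 0.02 rad), for 0.1 s.
2. the gate is swung out past its catch (value of joint locker_gate above 0.3 rad), for 0.1 s.
At the end, for the whole second after the job is handed in: The gate stands open by at least 1.3 rad (75 degrees) and at rest, the latch bar hangs down again (its tip lower than 165 mm above the bench) and the thumb lever is back up (under 0.12 rad); the specimens, pot, bottles and spanner lie where they lay, within 20 mm (value of joint locker_gate above 1.3 rad and velocity of joint locker_gate between -0.05 and 0.05 rad/s and z of bar_tip in the frame of locker below 0.165 m and value of joint thumb_lever below 0.12 rad); the robot touches nothing.
It fails at once if the catch is wrenched: more than 15 N on it or its keeper plate (contact force between catch and anything else above 15 N).
It fails at once if the spring buffer is crushed: more than 20 N on it (contact force between buffer and anything else above 20 N).
It fails at once if the latch bar itself is handled instead of the thumb lever (more than 3 N) (contact force between any of the fingers, the arm and latch_bar above 3 N).
It fails at once if the gate is let fly or slammed: faster than 1.5 rad/s (velocity of joint locker_gate above 1.5 rad/s or velocity of joint locker_gate below -1.5 rad/s).
It fails at once if something in the locker or beside it is disturbed (moved more than 20 mm) (distance of any of specimen_1, specimen_4, specimen_6, paste_pot, suspension_1, dropper, spanner from where it was at the start of the episode above 0.02 m).
It also fails if it takes over 72 s, if anything falls off the work surface, if the arm or the gripper's body presses on something with over 40 N, if the wrist force passes 120 N, or if a joint passes its speed limit or range.

## Working session

There is one attempt and no reset: what is moved stays moved. The work goes in short steps, Python scripts to look and compute and a tool call to move; the robot and the scene stay as the last step left them, time stands still between calls to the robot, and variables do not carry over. Pictures are saved under pics/ and viewed, at most 10 in all, crops included, and the job is handed in when it is done.

Besides the shell and the picture viewer there is one more tool, called after "Request:" by a JSON object that holds its "method" and its "body", one argument or row to a line. arm_command: Moves the arm, as the interface text tells. Shifts and turns lie within -1 to 1; 1 stands for 0.25 m of shift or pi rad of turn. Its arguments: {"type":"object","properties":{"translation":{"type":"array","items":{"type":"array","items":{"type":"number"}}},"delta_rot":{"type":"array","items":{"type":"array","items":{"type":"number"}}},"gripper":{"type":"array","items":{"type":"number"}}},"required":["translation","delta_rot","gripper"]}

```bash
mkdir -p pics
cat > h.py <<'E'
import numpy as np, cv2
from workcell import ctrl
from scipy.spatial.transform import Rotation as R
def cam(n):
    s=ctrl.state(); im,d=ctrl.camera(n); i=ctrl.camera_info(n)
    K=np.array(i["camera_matrix"])
    if n=="wrist":
        T=np.eye(4);T[:3,:3]=R.from_rotvec(s["tcp_rot"]).as_matrix();T[:3,3]=s["tcp_pos"];W=T@np.array(i["mount"])
    else: W=np.array(i["world_from_camera"])
    return im,d,K,W
def pts(d,K,W):
    v,u=np.mgrid[:d.shape[0],:d.shape[1]]
    P=np.stack([(u-K[0,2])/K[0,0]*d,-(v-K[1,2])/K[1,1]*d,-d],-1)
    P=P@W[:3,:3].T+W[:3,3]; P[d<=0]=np.nan
    return P
E
python3 - <<'E'
from h import *
for n in("scene","side"):
    im,d,K,W=cam(n); cv2.imwrite(f"pics/{n}.png",im); np.savez(n,im=im,d=d,K=K,W=W); print(n,K.round(1).tolist(),W.round(3).tolist())
print(ctrl.state())
E
```

```text
scene [[381.7, 0.0, 323.2], [0.0, 381.7, 194.3], [0.0, 0.0, 1.0]] [[0.518, 0.441, -0.733, -0.017], [-0.855, 0.266, -0.444, -0.407], [-0.001, 0.857, 0.515, 0.579], [0.0, 0.0, 0.0, 1.0]]
side [[484.1, 0.0, 316.5], [0.0, 484.1, 200.5], [0.0, 0.0, 1.0]] [[-0.099, 0.397, -0.913, -0.244], [-0.995, -0.054, 0.084, 0.031], [-0.016, 0.916, 0.4, 0.483], [0.0, 0.0, 0.0, 1.0]]
{'time_s': 0.1, 'qpos': array([-2.15323239e-01,  3.81113444e-01,  1.29812941e+00, -1.35662589e-05,
        1.46358528e+00, -2.15281956e-01]), 'joint_vel': array([ 0.00021879, -0.00080269, -0.0023737 ,  0.00013688, -0.00026621,
        0.00088741]), 'tau': array([ 3.42670668e-03, -4.38650107e+01, -2.24912524e+01,  7.15119881e-02,
        3.42038926e-02, -1.57015911e-04]), 'tcp_pos': array([5.49761375e-01, 3.36208389e-05, 2.38226398e-01]), 'tcp_rot': array([-2.22075525e+00, -2.22066682e+00,  1.06489717e-03]), 'force': array([-0.77905584,  0.92096004, -0.02603142]), 'torque': array([-0.01672711, -0.01963819,  0.02783216]), 'gripper_force': 0.0, 'finger_gap': 0.08815153689015481}
```

View pics/scene.png

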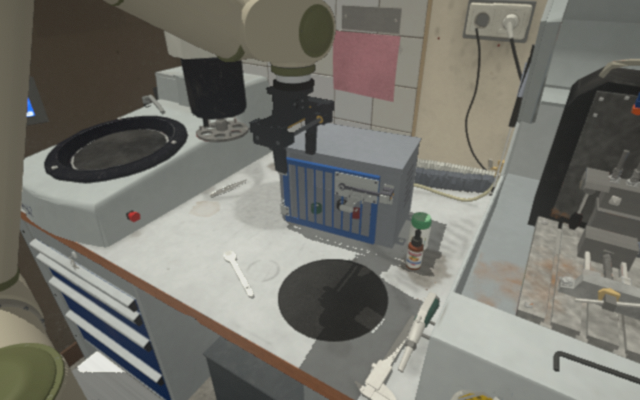

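View pics/side.png

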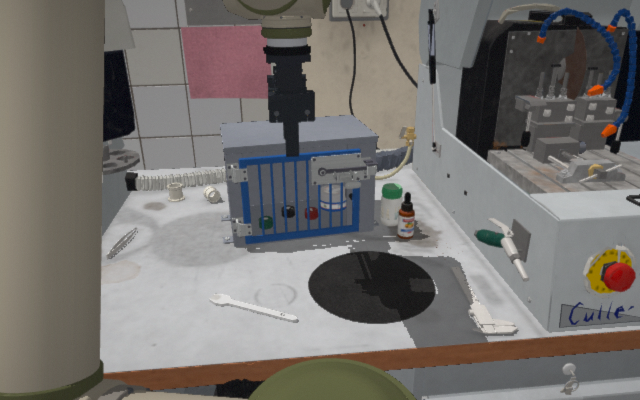

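The locker is at about u 225-375, v 120-245 in the side view. Its blue gate is hinged at the left, with the latch plate at about (340,170) and the bottles to the right at (390-405,210). The spanner lies in front, at (255,308).

Run:
```python
from h import *
for n in("scene","side"):
    z=np.load(n+".npz"); im,d,K,W=[z[k] for k in("im","d","K","W")]; P=pts(d,K,W)
    hsv=cv2.cvtColor(im,cv2.COLOR_BGR2HSV)
    m=(hsv[...,0]>100)&(hsv[...,0]<125)&(hsv[...,1]>150)&(hsv[...,2]>60)
    c,l,s,_=cv2.connectedComponentsWithStats(cv2.morphologyEx(m.astype(np.uint8),cv2.MORPH_CLOSE,np.ones((9,9))))
    print([ (i,s[i].tolist()) for i in range(1,c) if s[i][4]>300])
    near=(P[...,0]>.4)&(P[...,0]<.95)&(abs(P[...,1])<.3)
    g=P[m&near&(P[...,2]>.02)&(P[...,2]<.205)]
    # line fit of gate in xy, robust
    f=cv2.fitLine(g[:,:2].astype(np.float32),cv2.DIST_HUBER,0,.002,.002).ravel(); t=f[:2]*np.sign(f[1]); 
    t_=(g[:,:2]-f[2:])@t; nrm=np.array([t[1],-t[0]]); r=(g[:,:2]-f[2:])@nrm
    k=abs(r)<.01
    print(n,len(g),"yaw",np.arctan2(-t[0],t[1]),"res",r[k].std(),"range",np.percentile(t_[k],[.5,99.5]),"z",np.percentile(g[k,2],[.5,99.5]))
    a,b=np.percentile(t_[k],[.5,99.5]); print("ends",f[2:]+a*t,f[2:]+b*t)
    top=near&(abs(P[...,2]-.215)<.005)
    c,l,s,_=cv2.connectedComponentsWithStats(top.astype(np.uint8)); i=1+s[1:,4].argmax(); q=P[l==i]
    print("top",q[:,2].mean(),cv2.minAreaRect(q[:,:2].astype(np.float32)),len(q))
```

```text
[(21, [117, 359, 53, 41, 322])]
scene 87 yaw 0.120238505 res 0.0013248654330507562 range [-0.11128963  0.08967678] z [0.19437377 0.19741418]
ends [ 0.64845344 -0.13354629] [0.62434772 0.06596915]
top 0.21521538792310446 ((0.7501939535140991, -0.03962084650993347), (0.19099090993404388, 0.26483651995658875), 6.821943283081055) 3319
[(1, [540, 8, 100, 119, 1985]), (2, [239, 149, 121, 95, 2636])]
side 2568 yaw 0.11744901 res 0.002170564587468314 range [-0.13033357  0.10332919] z [0.02031787 0.19604369]
ends [ 0.6496926  -0.13709729] [0.62231219 0.09495572]
top 0.21424224740150963 ((0.7558234930038452, -0.08990269154310226), (0.19087716937065125, 0.1606588363647461), 6.226071834564209) 1655
```

Run:
```python
from h import *
yaw=.118;x=np.array([np.cos(yaw),np.sin(yaw),0]);y=np.array([-x[1],x[0],0]);o=np.array([.750,-.016,0])
for n in("scene","side"):
    z=np.load(n+".npz"); im,d,K,W=[z[k] for k in("im","d","K","W")]; P=pts(d,K,W)-o
    L=np.stack([P@x,P@y,P[...,2]],-1)*1000
    m=(L[...,0]<-140)&(L[...,0]>-225)&(abs(L[...,1]+70)<40)&(abs(L[...,2]-155)<25)
    for v,u in np.argwhere(m)[::max(1,m.sum()//40)]: print(n,u,v,L[v,u].round().astype(int),im[v,u])
    m=(L[...,2]>25)&(L[...,1]<-130)&(L[...,1]>-300)&(abs(L[...,0]+0)<200); print("bottles",L[m].min(0).round() if m.any() else 0,L[m].max(0).round())
```

```text
scene 349 192 [-140  -56  159] [109 115 114]
scene 349 194 [-147  -58  159] [103 108 107]
scene 353 195 [-145  -67  157] [108 114 111]
scene 349 196 [-149  -59  155] [88 91 90]
scene 355 196 [-149  -72  158] [109 114 112]
scene 363 196 [-144  -89  160] [110 115 114]
scene 351 197 [-150  -64  154] [109 114 112]
scene 356 197 [-149  -75  157] [111 117 115]
scene 362 197 [-149  -88  160] [109 115 113]
scene 351 198 [-156  -66  155] [106 111 109]
scene 356 198 [-150  -75  155] [109 114 112]
scene 362 198 [-150  -89  158] [107 111 110]
scene 350 199 [-161  -66  156] [105 110 109]
scene 355 199 [-155  -75  155] [103 109 107]
scene 360 199 [-146  -83  152] [106 111 109]
scene 349 200 [-167  -66  157] [106 111 110]
scene 354 200 [-159  -74  155] [102 108 106]
scene 359 200 [-152  -83  153] [106 110 107]
scene 349 201 [-171  -67  157] [107 113 111]
scene 354 201 [-164  -76  155] [104 110 108]
scene 362 201 [-150  -89  151] [104 107 104]
scene 350 202 [-171  -70  156] [105 111 110]
scene 355 202 [-169  -80  157] [110 116 114]
scene 347 203 [-182  -67  159] [106 111 110]
scene 352 203 [-175  -7
[... 2378 characters left out ...]
7 183 [-204  -77  162] [117 118 118]
side 346 184 [-199  -58  160] [115 116 115]
side 351 184 [-205  -66  161] [119 120 118]
side 356 184 [-204  -75  160] [122 123 122]
side 345 185 [-201  -56  159] [109 108 106]
side 350 185 [-206  -64  160] [119 120 118]
side 355 185 [-204  -74  158] [121 121 120]
side 360 185 [-203  -84  157] [109 109 107]
side 349 186 [-207  -62  158] [116 117 116]
side 354 186 [-204  -72  156] [115 115 115]
side 359 186 [-206  -81  156] [112 110 107]
side 349 187 [-204  -63  155] [113 114 112]
side 354 187 [-205  -72  155] [111 109 108]
side 359 187 [-204  -81  154] [106  89  78]
side 351 188 [-205  -66  153] [108 107 107]
bottles [-148. -224.   25.] [  91. -130.  216.]
```

Request:
{"method": "arm_command", "body": {
  "translation": [
    [0,0,0.1],
    [-0.2,-0.2,0.1],
    [-0.4,-0.4,0.1],
    [-0.4,-0.4,0.1],
    [-0.4,-0.4,0.1]
  ],
  "delta_rot": [
    [0,0,-0.05],
    [0,0,-0.1],
    [0,0,-0.16],
    [0,0,-0.21],
    [0,0,-0.26]
  ],
  "gripper": [1,1,1,1,1]
}}

```text
time_s: 0.72
tcp_pos: [0.449, -0.1009, 0.2638]
tcp_rot: [-2.925, -1.146, 0.0]
force: [-0.1, -0.2, -0.4]
finger_gap: 0.0878
gripper_force: 0.0
```

Request:
{"method": "arm_command", "body": {
  "translation": [
    [0,0,0],
    [0,0,0],
    [0,0,0],
    [0,0,0],
    [0,0,0]
  ],
  "delta_rot": [
    [0,0,0.058],
    [0,0,0.116],
    [0,0,0.174],
    [0,0,0.232],
    [0,0,0.29]
  ],
  "gripper": [1,1,1,1,1]
}}

```text
time_s: 1.35
tcp_pos: [0.4498, -0.0999, 0.2635]
tcp_rot: [-2.107, -2.329, 0.0]
force: [-0.5, 0.1, 0.4]
finger_gap: 0.0882
gripper_force: 0.0
```

Request:
{"method": "arm_command", "body": {
  "translation": [
    [0,0,0],
    [0,0,0],
    [0,0,0],
    [0,0,0],
    [0,0,0]
  ],
  "delta_rot": [
    [0,0,0.058],
    [0,0,0.116],
    [0,0,0.174],
    [0,0,0.232],
    [0,0,0.29]
  ],
  "gripper": [1,1,1,1,1]
}}

```text
time_s: 1.98
tcp_pos: [0.4498, -0.0999, 0.2635]
tcp_rot: [-0.867, -3.019, -0.0]
force: [0.4, -0.1, 1.3]
finger_gap: 0.0882
gripper_force: 0.0
```

Request:
{"method": "arm_command", "body": {
  "translation": [
    [0.1,0,0],
    [0.2,0,0],
    [0.3,-0.03,0],
    [0.36,-0.04,0],
    [0.36,-0.04,0]
  ],
  "delta_rot": [
    [0,0,0.055],
    [0,0,0.11],
    [0,0,0.165],
    [0,0,0.2177],
    [0,0,0.2177]
  ],
  "gripper": [1,1,1,1,1]
}}

```text
time_s: 2.6
tcp_pos: [0.5403, -0.11, 0.263]
tcp_rot: [0.184, -3.135, -0.001]
force: [-0.1, 0.5, -0.4]
finger_gap: 0.0882
gripper_force: 0.0
```

Run:
```python
from h import *
s=ctrl.state();print(s['qpos'].round(3),s['tcp_pos'].round(4),R.from_rotvec(s['tcp_rot']).as_matrix().round(3).tolist())
im,d,K,W=cam("wrist"); cv2.imwrite("pics/w1.png",im);np.savez("w1",im=im,d=d,K=K,W=W); print(K.round(1).tolist(),W.round(3).tolist())
yaw=.118;x=np.array([np.cos(yaw),np.sin(yaw),0]);y=np.array([-x[1],x[0],0]);o=np.array([.750,-.016,0])
P=pts(d,K,W)-o; L=np.stack([P@x,P@y,P[...,2]],-1)*1000
m=(L[...,0]<-190)&(L[...,0]>-225)&(abs(L[...,1]+70)<30)&(abs(L[...,2]-157)<12)
print(m.sum(), np.nanpercentile(L[m],[1,50,99],axis=0).round(1) if m.any() else '')
```

```text
[-0.416  0.368  1.247 -0.     1.528 -2.104] [ 0.5403 -0.11    0.263 ] [[-0.993, -0.117, -0.001], [-0.117, 0.993, 0.0], [0.001, 0.001, -1.0]]
[[328.3, 0.0, 317.1], [0.0, 328.3, 198.9], [0.0, 0.0, 1.0]] [[-0.117, -0.959, -0.259, 0.473], [0.993, -0.113, -0.031, -0.118], [0.0, -0.26, 0.965, 0.409], [0.0, 0.0, 0.0, 1.0]]
622 [[-207.1  -84.5  156.8]
 [-201.4  -70.2  161.8]
 [-190.6  -56.6  164.6]]
```

View pics/w1.png

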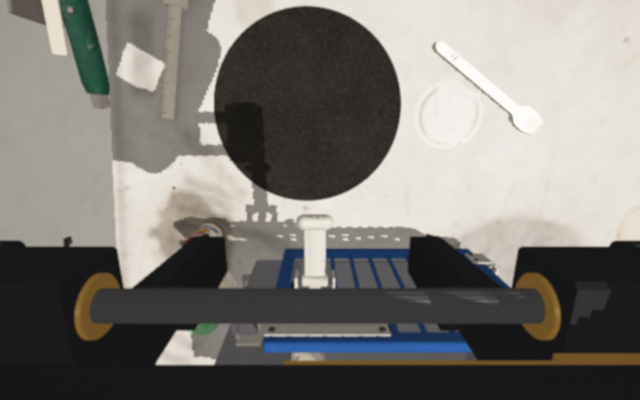

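The wrist view shows the lever's rolled end at about (316,222), centred between the open fingers. Next I'll descend and pinch it.

Request:
{"method": "arm_command", "body": {
  "translation": [
    [0.078,0,0],
    [0.078,0,-0.2],
    [0.078,0,-0.4],
    [0.078,0,-0.492],
    [0.078,0,-0.492]
  ],
  "delta_rot": [
    [0,0,0],
    [0,0,0],
    [0,0,0],
    [0,0,0],
    [0,0,0]
  ],
  "gripper": [1,1,1,1,0]
}}

```text
time_s: 3.28
tcp_pos: [0.5583, -0.1096, 0.1397]
tcp_rot: [0.182, -3.133, -0.002]
force: [0.3, 0.7, 0.8]
finger_gap: 0.0804
gripper_force: 0.0
```

Run:
```python
from h import *
s=ctrl.state();print(s['tcp_pos'].round(4),s['force'],s['torque'])
im,d,K,W=cam("wrist"); cv2.imwrite("pics/w2.png",im)
yaw=.118;x=np.array([np.cos(yaw),np.sin(yaw),0]);y=np.array([-x[1],x[0],0]);o=np.array([.750,-.016,0])
P=pts(d,K,W)-o; L=np.stack([P@x,P@y,P[...,2]],-1)*1000
m=(L[...,0]<-190)&(L[...,0]>-225)&(abs(L[...,1]+70)<20)&(abs(L[...,2]-157)<12)
print(m.sum(), np.nanpercentile(L[m],[1,50,99],axis=0).round(1) if m.any() else '', (s['tcp_pos']-o)@x,(s['tcp_pos']-o)@y)
```

```text
[ 0.5583 -0.1096  0.1397] [0.322603   0.71922557 0.75177573] [ 0.105641   -0.05895689  0.01297418]
1730 [[-207.1  -84.7  155.9]
 [-203.5  -70.7  162. ]
 [-197.8  -56.8  164.4]] -0.2014036972512204 -0.07040668597645643
```

View pics/w2.png

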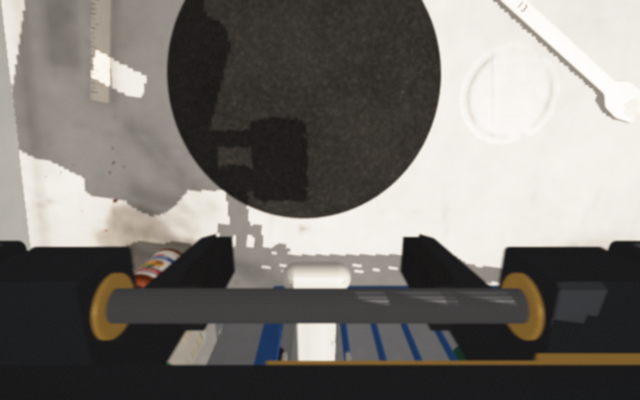

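The barrel, at about (318,275), lies between the fingers. Closing on it.

Request:
{"method": "arm_command", "body": {
  "translation": [
    [0,0,0],
    [0,0,0],
    [0,0,0],
    [0,0,0],
    [0,0,0]
  ],
  "delta_rot": [
    [0,0,0],
    [0,0,0],
    [0,0,0],
    [0,0,0],
    [0,0,0]
  ],
  "gripper": [-0.1,-0.2,-0.25,-1,-1]
}}

```text
time_s: 3.95
tcp_pos: [0.5595, -0.1101, 0.1408]
tcp_rot: [-0.186, 3.136, -0.0]
force: [0.3, -0.2, -0.3]
finger_gap: 0.0272
gripper_force: 30.1
```

Request:
{"method": "arm_command", "body": {
  "translation": [
    [0,0,0],
    [0,0,0],
    [0,0,0],
    [0,0,0],
    [0,0,0]
  ],
  "delta_rot": [
    [0,0,0],
    [0,0,0],
    [0,0,0],
    [0,0,0],
    [0,0,0]
  ],
  "gripper": [-1,-1,-1,-1,-1]
}}

```text
time_s: 4.58
tcp_pos: [0.5595, -0.11, 0.1408]
tcp_rot: [-0.186, 3.136, -0.0]
force: [0.6, -0.2, -0.1]
finger_gap: 0.0268
gripper_force: 30.0
```

Request:
{"method": "arm_command", "body": {
  "translation": [
    [0,0,-0.004],
    [0,0,-0.008],
    [0,0,-0.012],
    [0,0,-0.016],
    [0,0,-0.016]
  ],
  "delta_rot": [
    [0,0,0],
    [0,0,0],
    [0,0,0],
    [0,0,0],
    [0,0,0]
  ],
  "gripper": [-1,-1,-1,-1,-1]
}}

```text
time_s: 5.2
tcp_pos: [0.5594, -0.11, 0.1367]
tcp_rot: [0.186, -3.136, 0.0]
force: [-1.1, -1.8, 0.8]
finger_gap: 0.0272
gripper_force: 30.0
```

Request:
{"method": "arm_command", "body": {
  "translation": [
    [0,0,-0.002],
    [0,0,-0.004],
    [0,0,-0.006],
    [0,0,-0.006],
    [0,0,-0.006]
  ],
  "delta_rot": [
    [0,0,0],
    [0,0,0],
    [0,0,0],
    [0,0,0],
    [0,0,0]
  ],
  "gripper": [-1,-1,-1,-1,-1]
}}

```text
time_s: 5.82
tcp_pos: [0.5595, -0.11, 0.1353]
tcp_rot: [-0.186, 3.136, -0.0]
force: [-2.1, -1.6, 2.3]
finger_gap: 0.0269
gripper_force: 30.0
```

Run:
```python
from h import *
F=[]
for i in range(4): ctrl.camera("side"); F.append(ctrl.state()['force'])
print(np.array(F).round(2).tolist(),ctrl.state()['tcp_pos'])
```

```text
[[-2.68, -2.68, 1.92], [-2.48, -1.85, 2.86], [-2.53, -2.09, 1.9], [-3.11, -1.84, 2.56]] [ 0.55948649 -0.11003324  0.1352891 ]
```

Request:
{"method": "arm_command", "body": {
  "translation": [
    [0,0,-0.001],
    [0,0,-0.002],
    [0,0,-0.003],
    [0,0,-0.003],
    [0,0,-0.003]
  ],
  "delta_rot": [
    [0,0,0],
    [0,0,0],
    [0,0,0],
    [0,0,0],
    [0,0,0]
  ],
  "gripper": [-1,-1,-1,-1,-1]
}}

```text
time_s: 6.65
tcp_pos: [0.5595, -0.11, 0.1345]
tcp_rot: [0.186, -3.136, 0.0]
force: [-2.2, -2.6, 3.5]
finger_gap: 0.0273
gripper_force: 30.0
```

Request:
{"method": "arm_command", "body": {
  "translation": [
    [0.002,-0.0006,0],
    [0.004,-0.0012,0],
    [0.006,-0.0018,0],
    [0.008,-0.0024,0],
    [0.008,-0.0024,0]
  ],
  "delta_rot": [
    [0,0,0],
    [0,0,0],
    [0,0,0],
    [0,0,0],
    [0,0,0]
  ],
  "gripper": [-1,-1,-1,-1,-1]
}}

```text
time_s: 7.28
tcp_pos: [0.5606, -0.1103, 0.1342]
tcp_rot: [0.186, -3.134, -0.001]
force: [-6.4, -0.1, 2.8]
finger_gap: 0.027
gripper_force: 30.0
```

Request:
{"method": "arm_command", "body": {
  "translation": [
    [0.002,-0.0006,0],
    [0.004,-0.0012,0],
    [0.006,-0.0018,0],
    [0.006,-0.0018,0],
    [0.006,-0.0018,0]
  ],
  "delta_rot": [
    [0,0,0],
    [0,0,0],
    [0,0,0],
    [0,0,0],
    [0,0,0]
  ],
  "gripper": [-1,-1,-1,-1,-1]
}}

```text
time_s: 7.9
tcp_pos: [0.5618, -0.1106, 0.1341]
tcp_rot: [0.186, -3.133, -0.002]
force: [-7.7, -0.9, 3.2]
finger_gap: 0.0266
gripper_force: 30.0
```

```bash
cat > f.py <<'E'
from h import *
F=[]
for i in range(3): ctrl.camera("side"); F.append(ctrl.state()['force'])
s=ctrl.state();print(np.mean(F,0).round(2),s['tcp_pos'].round(4),s['time_s'])
E
python3 f.py
```

```text
[-7.75 -1.36  3.69] [ 0.5618 -0.1107  0.1341] 8.05
```

Request:
{"method": "arm_command", "body": {
  "translation": [
    [0.001,-0.0003,-0.002],
    [0.002,-0.0006,-0.002],
    [0.003,-0.0009,-0.002],
    [0.004,-0.0012,-0.002],
    [0.004,-0.0012,-0.002]
  ],
  "delta_rot": [
    [0,0,0],
    [0,0,0],
    [0,0,0],
    [0,0,0],
    [0,0,0]
  ],
  "gripper": [-1,-1,-1,-1,-1]
}}

```text
time_s: 8.68
tcp_pos: [0.5625, -0.1109, 0.1336]
tcp_rot: [0.186, -3.132, -0.002]
force: [-9.9, -1.5, 4.7]
finger_gap: 0.0269
gripper_force: 30.0
```

```bash
python3 f.py
```

```text
[-9.29 -1.16  3.87] [ 0.5625 -0.1108  0.1336] 8.825
```

Request:
{"method": "arm_command", "body": {
  "translation": [
    [0.001,-0.0003,-0.001],
    [0.002,-0.0006,-0.002],
    [0.003,-0.0009,-0.002],
    [0.004,-0.0012,-0.002],
    [0.004,-0.0012,-0.002]
  ],
  "delta_rot": [
    [0,0,0],
    [0,0,0],
    [0,0,0],
    [0,0,0],
    [0,0,0]
  ],
  "gripper": [-1,-1,-1,-1,-1]
}}

```text
time_s: 9.45
tcp_pos: [0.5633, -0.1111, 0.1331]
tcp_rot: [0.187, -3.131, -0.002]
force: [-11.8, -0.3, 5.5]
finger_gap: 0.0275
gripper_force: 30.0
```

```bash
python3 f.py
```

```text
[-11.13  -0.35   5.92] [ 0.5632 -0.1111  0.1332] 9.6
```

Request:
{"method": "arm_command", "body": {
  "translation": [
    [0,0,0.002],
    [0,0,0.004],
    [0,0,0.008],
    [0,0,0.008],
    [0,0,0.008]
  ],
  "delta_rot": [
    [0,0,0],
    [0,0,0],
    [0,0,0],
    [0,0,0],
    [0,0,0]
  ],
  "gripper": [-1,-1,-1,-1,-1]
}}

```text
time_s: 10.22
tcp_pos: [0.5634, -0.1111, 0.1347]
tcp_rot: [0.186, -3.132, -0.003]
force: [-8.6, -1.0, 1.2]
finger_gap: 0.0271
gripper_force: 30.0
```

```bash
python3 f.py
python3 - <<'E'
from h import *
im,d,K,W=cam("side"); cv2.imwrite("pics/s2.png",cv2.resize(im[130:230,280:430],None,fx=5,fy=5,interpolation=cv2.INTER_CUBIC))
E
```

```text
[-8.11 -1.12  2.02] [ 0.5634 -0.1111  0.1347] 10.375
```

View pics/s2.png

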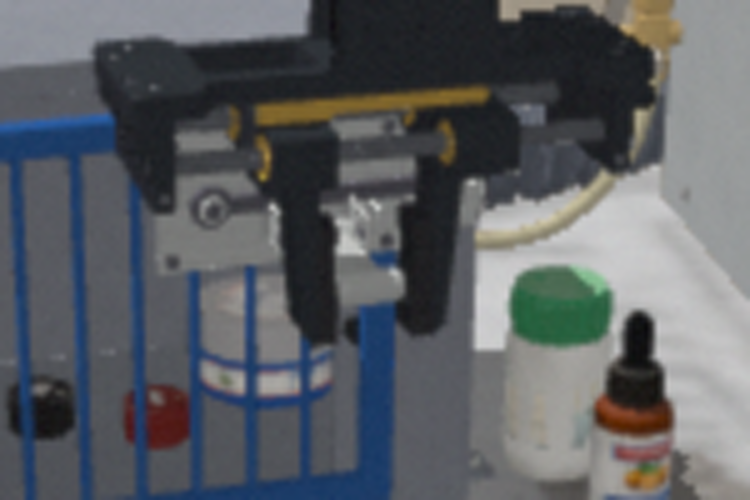

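Request:
{"method": "arm_command", "body": {
  "translation": [
    [0.002,-0.0006,0],
    [0.004,-0.0012,0],
    [0.004,-0.0012,-0.003],
    [0.004,-0.0012,-0.006],
    [0.004,-0.0012,-0.006]
  ],
  "delta_rot": [
    [0,0,0],
    [0,0,0],
    [0,0,0],
    [0,0,0],
    [0,0,0]
  ],
  "gripper": [-1,-1,-1,-1,-1]
}}

```text
time_s: 11.05
tcp_pos: [0.5645, -0.1114, 0.1331]
tcp_rot: [0.187, -3.132, -0.003]
force: [-7.6, -0.5, 1.6]
finger_gap: 0.027
gripper_force: 30.0
```

```bash
python3 f.py
```

```text
[-8.41 -0.7   1.26] [ 0.5645 -0.1113  0.1331] 11.2
```

fz fell to 1.3 N at a depth where it had been 5.9 N, so the bar is in the throat. Next I'll press it down along the lever's arc.

Request:
{"method": "arm_command", "body": {
  "translation": [
    [0.0003,0,-0.006],
    [0.001,0.0001,-0.012],
    [0.0019,0.0002,-0.02],
    [0.0036,0.0004,-0.03],
    [0.0036,0.0004,-0.03]
  ],
  "delta_rot": [
    [0,0,0],
    [0,0,0],
    [0,0,0],
    [0,0,0],
    [0,0,0]
  ],
  "gripper": [-1,-1,-1,-1,-1]
}}

```text
time_s: 11.82
tcp_pos: [0.5655, -0.1113, 0.1257]
tcp_rot: [0.187, -3.132, -0.003]
force: [-7.7, -0.5, 2.1]
finger_gap: 0.0271
gripper_force: 30.0
```

Request:
{"method": "arm_command", "body": {
  "translation": [
    [0.0019,0.0002,-0.01],
    [0.0043,0.0005,-0.02],
    [0.0079,0.0009,-0.03],
    [0.0108,0.0013,-0.038],
    [0.0108,0.0013,-0.038]
  ],
  "delta_rot": [
    [0,0,0],
    [0,0,0],
    [0,0,0],
    [0,0,0],
    [0,0,0]
  ],
  "gripper": [-1,-1,-1,-1,-1]
}}

```text
time_s: 12.45
tcp_pos: [0.5679, -0.1108, 0.1157]
tcp_rot: [0.186, -3.131, -0.004]
force: [-8.2, -1.4, -1.0]
finger_gap: 0.0274
gripper_force: 30.1
```

```bash
python3 f.py
```

```text
[-8.43 -0.69 -0.44] [ 0.5678 -0.1109  0.1158] 12.6
```

Request:
{"method": "arm_command", "body": {
  "translation": [
    [0.0017,0.0002,-0.004],
    [0.0034,0.0004,-0.008],
    [0.0034,0.0004,-0.008],
    [0.0034,0.0004,-0.008],
    [0.0034,0.0004,-0.008]
  ],
  "delta_rot": [
    [0,0,0],
    [0,0,0],
    [0,0,0],
    [0,0,0],
    [0,0,0]
  ],
  "gripper": [-1,-1,-1,-1,-1]
}}

```text
time_s: 13.22
tcp_pos: [0.5687, -0.1108, 0.1139]
tcp_rot: [0.186, -3.131, -0.003]
force: [-8.1, -1.0, 0.2]
finger_gap: 0.0268
gripper_force: 30.1
```

```bash
python3 f.py
cat > g.py <<'E'
import sys
from h import *
# rotate about hinge: print rows for the given cumulative opening angles, from current yaw of the tool
yaw=.118;x=np.array([np.cos(yaw),np.sin(yaw)]);y=np.array([-x[1],x[0]])
h=np.array([.750,-.016])-.111*x+.135*y
p=ctrl.state()['tcp_pos'][:2]; r=p-h
print("hinge",h,"r",np.hypot(*r),"open now",np.degrees(0), "gate angle est", np.arctan2(-(r@x),-(r@y))-np.arctan2(84,205))
for a in map(float,sys.argv[1:]):
    c,s=np.cos(-a),np.sin(-a); q=np.array([[c,-s],[s,c]])@r-r
    print(a,(q/.25).round(4),"rot",round(-a/np.pi,4))
E
python3 g.py .02 .05 .09 .14 .2
```

```text
[-8.37 -1.43  0.07] [ 0.5687 -0.1108  0.1138] 13.375
hinge [0.62387883 0.10499359] r 0.22275944280972224 open now 0.0 gate angle est -0.020613232276155247
0.02 [-0.0172  0.0046] rot -0.0064
0.05 [-0.0429  0.0121] rot -0.0159
0.09 [-0.0767  0.0233] rot -0.0286
0.14 [-0.1183  0.0392] rot -0.0446
0.2 [-0.1671  0.0611] rot -0.0637
```

Request:
{"method": "arm_command", "body": {
  "translation": [
    [-0.017,0.0046,0],
    [-0.043,0.012,0],
    [-0.077,0.0233,0],
    [-0.118,0.039,0],
    [-0.118,0.039,0]
  ],
  "delta_rot": [
    [0,0,-0.0064],
    [0,0,-0.0159],
    [0,0,-0.0286],
    [0,0,-0.0446],
    [0,0,-0.0446]
  ],
  "gripper": [-1,-1,-1,-1,-1]
}}

```text
time_s: 14.0
tcp_pos: [0.5408, -0.1016, 0.1153]
tcp_rot: [0.034, 3.141, -0.0]
force: [-1.3, -2.4, 1.5]
finger_gap: 0.0269
gripper_force: 29.9
```

```bash
python3 f.py; python3 g.py .07 .14 .21 .28 .33
```

```text
[-1.01 -2.25  1.61] [ 0.5414 -0.1019  0.1151] 14.15
hinge [0.62387883 0.10499359] r 0.22268076926120747 open now 0.0 gate angle est 0.10835465780517123
0.07 [-0.0571  0.0251] rot -0.0223
0.14 [-0.1122  0.0541] rot -0.0446
0.21 [-0.1652  0.0869] rot -0.0668
0.28 [-0.2158  0.1234] rot -0.0891
0.33 [-0.2503  0.1515] rot -0.105
```

Request:
{"method": "arm_command", "body": {
  "translation": [
    [-0.057,0.025,0],
    [-0.112,0.054,0],
    [-0.165,0.087,0],
    [-0.216,0.1234,0],
    [-0.25,0.1515,0]
  ],
  "delta_rot": [
    [0,0,-0.0223],
    [0,0,-0.0446],
    [0,0,-0.0668],
    [0,0,-0.0891],
    [0,0,-0.105]
  ],
  "gripper": [-1,-1,-1,-1,-1]
}}

```text
time_s: 14.78
tcp_pos: [0.4786, -0.0634, 0.1151]
tcp_rot: [0.551, 3.092, 0.001]
force: [-0.2, 0.7, 2.2]
finger_gap: 0.0269
gripper_force: 29.8
```

```bash
python3 f.py; python3 g.py .09 .18 .27 .36 .45
python3 - <<'E'
from h import *
im,d,K,W=cam("side"); cv2.imwrite("pics/s3.png",im)
E
```

```text
[-1.08  0.23  1.9 ] [ 0.4788 -0.0636  0.1151] 14.925
hinge [0.62387883 0.10499359] r 0.22242225475697852 open now 0.0 gate angle est 0.4395708782041471
0.09 [-0.0583  0.0549] rot -0.0286
0.18 [-0.1114  0.1148] rot -0.0573
0.27 [-0.1589  0.1792] rot -0.0859
0.36 [-0.2004  0.2476] rot -0.1146
0.45 [-0.2356  0.3195] rot -0.1432
```

View pics/s3.png

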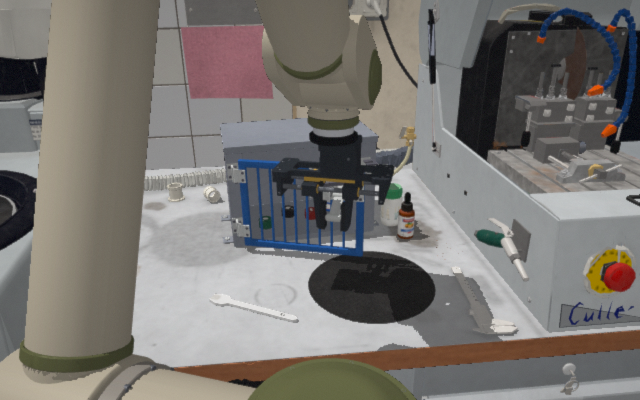

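The gate is following: its free corner is now at about (362,252).

Request:
{"method": "arm_command", "body": {
  "translation": [
    [-0.0583,0.055,0],
    [-0.1114,0.115,0],
    [-0.159,0.179,0],
    [-0.2,0.2476,0],
    [-0.2,0.2476,0]
  ],
  "delta_rot": [
    [0,0,-0.0286],
    [0,0,-0.0573],
    [0,0,-0.0859],
    [0,0,-0.1146],
    [0,0,-0.1146]
  ],
  "gripper": [-1,-1,-1,-1,-1]
}}

```text
time_s: 15.6
tcp_pos: [0.4289, -0.0013, 0.1152]
tcp_rot: [1.091, 2.945, 0.001]
force: [1.5, 0.3, 2.9]
finger_gap: 0.0275
gripper_force: 29.8
```

```bash
python3 f.py; python3 g.py .09 .18 .27 .36 .36
```

```text
[1.5  1.79 2.33] [ 0.4294 -0.0023  0.1151] 15.75
hinge [0.62387883 0.10499359] r 0.22211595853179208 open now 0.0 gate angle est 0.7958275058592761
0.09 [-0.0354  0.0717] rot -0.0286
0.18 [-0.0643  0.1462] rot -0.0573
0.27 [-0.0863  0.2231] rot -0.0859
0.36 [-0.1013  0.3016] rot -0.1146
0.36 [-0.1013  0.3016] rot -0.1146
```

Request:
{"method": "arm_command", "body": {
  "translation": [
    [-0.0354,0.0717,0],
    [-0.0643,0.1462,0],
    [-0.0863,0.2231,0],
    [-0.1013,0.3016,0],
    [-0.1013,0.3016,0]
  ],
  "delta_rot": [
    [0,0,-0.0286],
    [0,0,-0.0573],
    [0,0,-0.0859],
    [0,0,-0.1146],
    [0,0,-0.1146]
  ],
  "gripper": [-1,-1,-1,-1,-1]
}}

```text
time_s: 16.38
tcp_pos: [0.4043, 0.0739, 0.1153]
tcp_rot: [1.601, 2.7, 0.002]
force: [3.9, 1.0, 3.1]
finger_gap: 0.0269
gripper_force: 29.8
```

```bash
python3 f.py; python3 g.py .09 .18 .27 .34 .38; python3 -c "
from h import *;print(ctrl.state()['qpos'].round(2))"
```

```text
[4.69 1.29 2.95] [0.4044 0.073  0.1152] 16.525
hinge [0.62387883 0.10499359] r 0.22181849085229383 open now 0.0 gate angle est 1.155235450342463
0.09 [-0.0079  0.0794] rot -0.0286
0.18 [-0.0087  0.1593] rot -0.0573
0.27 [-0.0023  0.2388] rot -0.0859
0.34 [0.0076 0.3001] rot -0.1082
0.38 [0.0152 0.3348] rot -0.121
[-0.11  0.3   1.86  0.    0.99 -0.61]
```

Request:
{"method": "arm_command", "body": {
  "translation": [
    [-0.004,0.0794,0],
    [-0.003,0.1593,0],
    [0.004,0.2388,0],
    [0.014,0.3,0],
    [0.014,0.3,0]
  ],
  "delta_rot": [
    [0,0,-0.0286],
    [0,0,-0.0573],
    [0,0,-0.0859],
    [0,0,-0.1082],
    [0,0,-0.1082]
  ],
  "gripper": [-1,-1,-1,-1,-1]
}}

```text
time_s: 17.15
tcp_pos: [0.4069, 0.1484, 0.1149]
tcp_rot: [2.035, 2.393, -0.001]
force: [2.6, -0.1, 2.5]
finger_gap: 0.0272
gripper_force: 29.8
```

```bash
python3 f.py; python3 g.py .05
```

```text
[2.76 0.85 2.59] [0.4068 0.1478 0.1149] 17.3
hinge [0.62387883 0.10499359] r 0.2212660331201349 open now 0.0 gate angle est 1.494464268703726
0.05 [0.0096 0.0432] rot -0.0159
```

Request:
{"method": "arm_command", "body": {
  "translation": [
    [-0.0014,0.0065,0.015],
    [-0.0024,0.0118,0.03],
    [-0.0036,0.0177,0.06],
    [-0.004,0.0197,0.088],
    [-0.004,0.0197,0.102]
  ],
  "delta_rot": [
    [0,0,0],
    [0,0,0],
    [0,0,0],
    [0,0,0],
    [0,0,0]
  ],
  "gripper": [-1,-1,-1,-1,-1]
}}

```text
time_s: 17.92
tcp_pos: [0.406, 0.1532, 0.1407]
tcp_rot: [2.037, 2.39, 0.001]
force: [9.5, -1.4, -12.7]
finger_gap: 0.0268
gripper_force: 31.1
```

Request:
{"method": "arm_command", "body": {
  "translation": [
    [0,0,0],
    [0,0,0],
    [0,0,0],
    [0,0,0],
    [0,0,0]
  ],
  "delta_rot": [
    [0,0,0],
    [0,0,0],
    [0,0,0],
    [0,0,0],
    [0,0,0]
  ],
  "gripper": [-1,-0.2,0,0.2,0.2]
}}

```text
time_s: 18.55
tcp_pos: [0.4053, 0.1535, 0.1405]
tcp_rot: [-2.037, -2.391, 0.0]
force: [0.1, -0.7, 0.3]
finger_gap: 0.0526
gripper_force: 0.0
```

```bash
python3 f.py; python3 g.py .05
```

```text
[-0.18 -0.28  0.85] [0.4055 0.1534 0.1405] 18.7
hinge [0.62387883 0.10499359] r 0.2236577058729188 open now 0.0 gate angle est 1.518171208894381
0.05 [0.0108 0.0434] rot -0.0159
```

Released. Now I'll open a bit more, rise straight up, move back and look.

Request:
{"method": "arm_command", "body": {
  "translation": [
    [0,0,0],
    [0,0,0],
    [0,0,0],
    [0,0,0.1],
    [0,0,0.2]
  ],
  "delta_rot": [
    [0,0,0],
    [0,0,0],
    [0,0,0],
    [0,0,0],
    [0,0,0]
  ],
  "gripper": [0.6,0.6,0.6,0.6,0.6]
}}

```text
time_s: 19.32
tcp_pos: [0.4055, 0.1534, 0.191]
tcp_rot: [-2.037, -2.391, 0.001]
force: [-0.3, -0.1, -0.2]
finger_gap: 0.0705
gripper_force: 0.0
```

Request:
{"method": "arm_command", "body": {
  "translation": [
    [0,0,0.15],
    [0,0,0.3],
    [0,0,0.45],
    [0,0,0.5],
    [0,0,0.5]
  ],
  "delta_rot": [
    [0,0,0],
    [0,0,0],
    [0,0,0],
    [0,0,0],
    [0,0,0]
  ],
  "gripper": [0.6,0.6,0.6,0.6,0.6]
}}

```text
time_s: 19.95
tcp_pos: [0.4056, 0.1534, 0.3151]
tcp_rot: [2.038, 2.391, 0.0]
force: [-0.0, 0.4, -0.9]
finger_gap: 0.0707
gripper_force: 0.0
```

```bash
python3 f.py
python3 - <<'E'
from h import *
a=cam("side");b=cam("scene")
cv2.imwrite("pics/end.png",np.vstack([a[0][100:330,80:560],b[0][100:330,80:560]]))
yaw=.118;x=np.array([np.cos(yaw),np.sin(yaw),0]);y=np.array([-x[1],x[0],0]);o=np.array([.748,-.016,0])
for im,d,K,W in(a,b):
    P=pts(d,K,W)-o; L=np.stack([P@x,P@y,P[...,2]],-1)
    hsv=cv2.cvtColor(im,cv2.COLOR_BGR2HSV)
    m=(hsv[...,0]>100)&(hsv[...,0]<125)&(hsv[...,1]>150)&(L[...,0]<-.13)&(L[...,0]>-.38)&(L[...,1]>.08)&(L[...,1]<.2)&(L[...,2]>.02)&(L[...,2]<.21)
    g=L[m];
    if len(g)<20: continue
    f=cv2.fitLine(g[:,:2].astype(np.float32),cv2.DIST_HUBER,0,.002,.002).ravel();print(len(g),"gate angle",np.arctan2(abs(f[0]),-f[1]*np.sign(-f[0])))
    m=(L[...,0]<-.36)&(L[...,0]>-.43)&(L[...,1]>.08)&(L[...,1]<.2)&(L[...,2]>.1)&(L[...,2]<.24);print("tip pts",np.percentile(L[m],[2,50,98],axis=0).round(3) if m.any() else 0)
    m=(abs(L[...,0]+.32)<.03)&(L[...,1]>.17)&(L[...,1]<.26)&(L[...,2]>.1)&(L[...,2]<.2);print("lever pts",np.percentile(L[m],[2,50,98],axis=0).round(3) if m.any() else 0)
E
```

```text
[-0.58  0.28 -0.22] [0.4052 0.1533 0.3141] 20.1
1602 gate angle 1.4923978
tip pts [[-0.38   0.125  0.156]
 [-0.374  0.128  0.163]
 [-0.36   0.131  0.164]]
lever pts [[-0.334  0.171  0.154]
 [-0.324  0.196  0.158]
 [-0.31   0.212  0.164]]
28 gate angle 1.4901116
tip pts [[-0.38   0.122  0.158]
 [-0.371  0.125  0.163]
 [-0.361  0.129  0.165]]
lever pts [[-0.335  0.172  0.154]
 [-0.323  0.195  0.158]
 [-0.31   0.207  0.165]]
```

View pics/end.png

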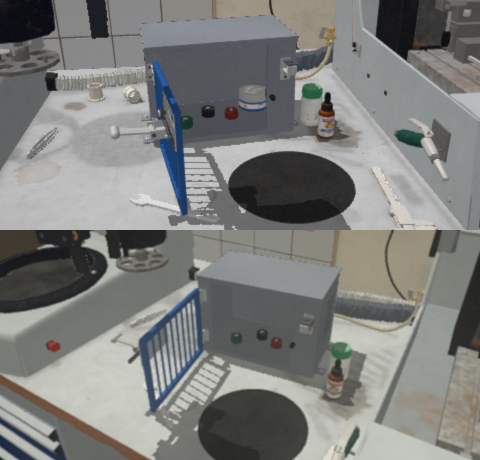

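The gate stands open at about 1.49 rad. The bar is down (top at about 164 mm), the lever is up (top at about 164 mm), and the contents are undisturbed.

```bash
python3 -c "
from workcell import ctrl;print(ctrl.close_job())"
```

```text
the job is handed in; nothing more can be done
None
```

I handed in the job at about 20 s of robot time. The latch bar was lifted with the thumb lever, the gate stands open at about 1.49 rad, bar and lever have dropped back, and the arm is clear; `close_job()` returned no verdict.

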